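Start and drive home the grease pot plug, then lock it

ROBOT

A 6-joint arm with a two-finger parallel gripper is mounted at the origin on the work surface. World frame = base frame: x ahead of the robot, y to its left, z up, the work surface at z = 0. Lengths are in mm, angles in degrees, forces in N, time in s.
With the tool pointing down it reaches from about 300 to 850 mm from the base axis. Payload 4.2 kg.
Tool frame: the origin (TCP) lies on the centre line of the jaws, within the pads' length; the fingertips stand 14 mm ahead of it and the grasp point (between the pads) lies 5 mm behind it; x points along the fingers, y is the direction in which the jaws open and shut, and the axes are right-handed (so a half turn about x gives the same grasp; the last joint's range is limited). The gripper opens to 91 mm and grips with 3 to 60 N. Pads are 32 mm wide; open, the fingers measure 118 mm over their backs; the gripper's body (76 mm by 178 mm) begins 60 mm behind the grasp point.
Start: joints at [-76.948, 18.312, 89.639, -0, 72.044, -1.146], TCP at [141.033, -557.451, 227.976] pointing down, gripper open.
Joint ranges: [-177.97, 177.97], [-48.28, 115.42], [12.27, 149.76], [-77.06, 257.06], [2.81, 150.46], [-146.56, 146.56]. Speed limits (degrees/s): [147.25, 147.25, 180, 180, 180, 180].

INTERFACE

Orientations are given as [roll, pitch, yaw] about the fixed x, y, z axes, in that order (R = Rz(yaw) Ry(pitch) Rx(roll)).
In Python, from workcell import readout, optics, env gives the robot as it stands.
- The arm moves only by the shell command python3 -m creep 'ROWS' [OPENING] [FORCE]. ROWS is JSON, a list of rows, each an object with "translation": the shift along the world's x, y, z in cm, a list of three; "delta_rot": the turn, a rotation vector about the world's x, y, z in rad, a list of three. In form: [{"translation": [dx, dy, dz], "delta_rot": [rx, ry, rz]}, ...]. A call has 1 to 5 rows; each row shifts and turns the commanded pose from where the row before left it; what a row does not reach is not made up. A row lasts 1/12 s, in which the tool goes at most 41.7 mm and 7.16 degrees, less where a joint would pass 70% of its speed; a pose out of reach is approached as far as the arm can. A call with a gripper value outside its range is refused whole. OPENING is the gripper's target within -1 to 1 (fully open at 1, half-way at 0, shut at -1), set as the call begins (- or left out, the last holds). The fingers move at their own pace and stop on an object; FORCE is the grip in N (left out, the last holds). Time passes only in rows, so rows that do not move let the fingers close. It gives the time, the measured TCP pose, the force and the opening at its end, in the units of the state.
- readout.state(): the state, without advancing time (a new reading comes with each control period).
- optics.grab_frame(name): name is "side" or "top" or "wrist"; returns (picture, depth): 480x640x3 uint8, red, green, blue; 480x640 float32, mm along the optical axis (not along the pixel's ray), 0 where there is no reading.
- optics.camera_params(name): a dict with "mtx" (3x3 intrinsics, pixels), "R" (3x3) and "t" (3): a world point X has camera coordinates R X + t. Camera axes: x right, y down, z forward; pixel columns grow to the right and rows downward; lengths in mm; the calibration is good to about 2 mm. A picture is of the moment at which its call begins: read the wrist's pose just before it. camera_params takes no time and is no camera call; for the wrist camera it gives the pose at the moment of the call.
- env.job_done(): hands the job in, once; it reports no verdict.
The state is a dict: "time_s": time; "qpos": joint angles; "qvel": joint speeds; "effort": joint torques, N m; "ee_pos": TCP position; "ee_rot": TCP orientation; "force": force on the tool from outside, world axes, zero at the start; "torque": the same for the moment, N m; "gripper_width": finger opening in mm.
Only numpy, scipy, OpenCV 4.12 (cv2) and the standard library are available. Lean on these libraries where they do the work, as an engineer would, in place of code of your own. Each camera call takes 0.05 s, during which the arm holds its last target.

TASK

The steel plug is standing loose on top of the thread in the grease pot. Without lifting it out, turn it backward (anticlockwise from above) until the thread start drops in (do not force it forward before that), then drive it forward (clockwise) until it is fully home with its flange down on the pot rim. Then swing the keeper fully in over the flange, let go, and leave the parts and tools lying around alone.

Things in the scene. Friction and masses are not known exactly. Their poses are not given: they have to be found in the camera images.
- housing: Grey cast iron casting, fixed to the bench. Foot 76 (x) by 300 mm (y -105 to +195 mm), 18 mm thick. Origin: on the bench, on the axis of the upright round grease pot (54 mm diameter, 66 mm high); z up. A bearing arch 60 by 84 mm, 104 mm high, stands at y +86 to +170 mm; the keeper's pillar (24 mm diameter) at x 0, y -76 mm.
- pot_rim (a point): Centre of the pot's open mouth, at its rim, 66 mm above the bench. 6 mm below the rim is a flat ring (land), on which the plug's two lugs stand at the start, with two opposite gaps; below it runs a coarse two-start right-hand groove.
- thread_start (a point): Middle of one gap in the land (the other is opposite): 15.5 mm from the axis, 1.75 rad anticlockwise of the housing's x axis. The plug drops 10 mm when its plate is within 0.15 rad of the gaps' line. Blunt thread ends stop it 0.18 rad further back; on the land they also stop forward turning, with the plate about 0.25 rad clockwise of the housing's x axis.
- plug: Loose steel plug, about 0.32 kg. Origin: centre of its lower end; z up its axis; x along its thumb plate. Shank 23 mm diameter; two lugs at 22 to 27 mm, under the plate's ends, out to 17 mm; flange 48 mm diameter at 42 to 47 mm; upright thumb plate 64 mm long (x), 10 mm thick (y), at 47 to 73 mm, gripped or straddled from above. Same after a half turn.
- plug_top (a point): Centre of the thumb plate's top edge. Height above the bench: 111 mm at the start, 101 mm dropped into the thread start, 97 mm fully home. From the drop, 1.75 rad clockwise brings it 4 mm down, home against a stop, plate along the housing's x axis. It starts with the plate 0.05 to 0.9 rad anticlockwise of that axis. It drops by weight alone: a tight grip or hard push holds it up.
- keeper (a joint): Keeper angle, rad: 0 = fully in, at its stop, pointing along the housing's +y with its tip over the flange; grows as it swings out anticlockwise (seen from above), to 2.4; starts 1.5 to 2.2 and stays where it is left (about 1 N at the pin moves it). Steel tongue 14 mm wide, 6 mm thick, 62 mm long from the pivot, underside 73 mm above the bench; clears the flange only when the plug is home.
- keeper_pivot (a point): The keeper's vertical pivot axis, at the tongue's upper face, 79 mm above the bench; at x 0, y -76 mm in the housing's frame.
- keeper_pin (a point): Centre of the top of the upright round pin on the keeper, by which it is swung (pushed or pinched from above): 12 mm diameter, 22 mm high above the tongue, top 101 mm above the bench, 34 mm from the pivot axis.
- collar_a: Bystander: blued steel shaft collar lying flat, 48 mm diameter, 15 mm high, origin under its centre.
- collar_b: Bystander: a second collar, the same.
- bushing: Bystander: split bronze bushing standing on end, 46 mm diameter, 40 mm high, origin under its centre.
- wrench: Bystander: red-handled steel socket wrench lying along its x axis from -120 to +86 mm, up to 25 mm high; origin at the bench under its middle.
- plate_end (a point): Upper corner point at one end of the thumb plate, 32 mm from the plug's axis along the plug's x; at the start it is the end towards the housing's +x.
Things that resemble listed ones, but are neither listed nor needed, are in the scene too. Of the things shaped like the plug, the steel one is meant.

How it is judged:
By the outcome, as a careful person would: the job done as asked, in the order asked, and still so for the second after the job is handed in, with the robot touching nothing.
It also fails if it takes over 72 s, if anything falls off the work surface, if the arm or the gripper's body presses on something with over 40 N, if the wrist force passes 120 N, or if a joint passes its speed limit or range.

## Working session

There is one attempt and no reset: what is moved stays moved. The work goes in short steps, Python scripts to look and compute and a shell command to move; the robot and the scene stay as the last step left them, time stands still between calls to the robot, and variables do not carry over. Pictures are saved under pics/ and viewed, and the job is handed in when it is done.

```bash
mkdir -p pics; ls
python3 - <<'E'
from workcell import readout, optics
import cv2, numpy as np
print(readout.state())
for n in ("top","side","wrist"):
    p=optics.camera_params(n); print(n,p)
    im,d=optics.grab_frame(n); cv2.imwrite(f"pics/{n}0.png",im[:,:,::-1]); np.savez(f"pics/{n}0.npz",im=im,d=d,**p)
E
```

```text
pics
{'time_s': 0.0, 'qpos': array([-7.69486236e+01,  1.83507719e+01,  8.97073188e+01, -1.86651132e-03,
        7.20442409e+01, -1.14483196e+00]), 'qvel': array([-0.0497883 ,  0.01415493,  0.01316391, -0.08184453,  0.01433448,
       -0.05635653]), 'effort': array([ 2.32754908e-03, -4.12457907e+01, -2.31973797e+01,  7.27470894e-02,
        4.58024908e-02, -1.36932877e-04]), 'ee_pos': array([ 140.9051616 , -556.95979796,  227.12279825]), 'ee_rot': array([-90.15134257,  89.89765302, 104.04544283]), 'force': array([-0.39114185,  0.44876301, -0.59262605]), 'torque': array([ 0.01040641,  0.00709343, -0.04042622]), 'gripper_width': 91.43952575629173}
top {'mtx': array([[590.00712818,   0.        , 322.96733276],
       [  0.        , 590.00712818, 237.79715921],
       [  0.        ,   0.        ,   1.        ]]), 'R': array([[-0.01040821, -0.99992863,  0.00586634],
       [-0.99401254,  0.00970813, -0.10883389],
       [ 0.10876917, -0.00696399, -0.99404264]]), 't': array([  72.27694115,  587.44819117, 1061.65950771])}
side {'mtx': array([[625.12267668,   0.        , 327.43235716],
       [  0.        , 625.12267668, 242.64269266],
       [  0.        ,   0.        ,   1.        ]]), 'R': array([[-0.95005412, -0.31180002,  0.01333867],
       [-0.20517705,  0.5918268 , -0.77951486],
       [ 0.23515857, -0.74331809, -0.6262417 ]]), 't': array([ 548.80154089,  132.19242311, 1071.11535759])}
wrist {'mtx': array([[394.81615489,   0.        , 319.5586508 ],
       [  0.        , 394.81615489, 241.51636909],
       [  0.        ,   0.        ,   1.        ]]), 'R': array([[ 0.24442683, -0.96966555, -0.00205997],
       [-0.94008306, -0.23748957,  0.24462738],
       [-0.23769596, -0.05785695, -0.96961498]]), 't': array([-574.84530118,  -26.58485612,  390.67974931])}
```

View pics/top0.png

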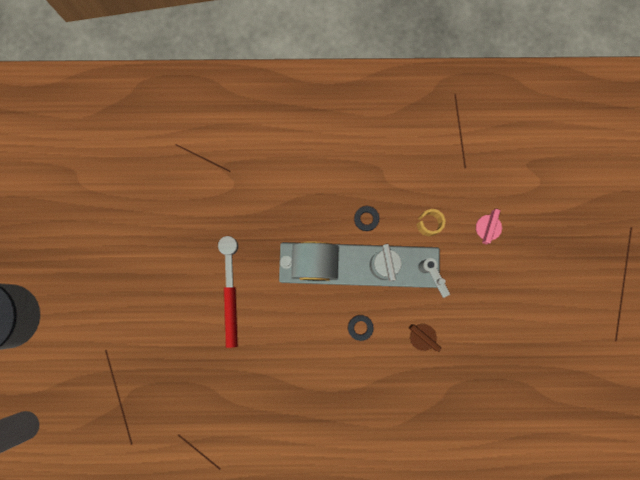

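View pics/side0.png

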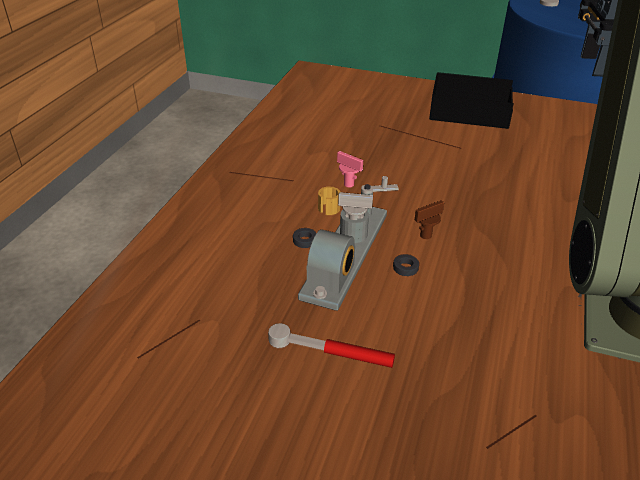

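View pics/wrist0.png

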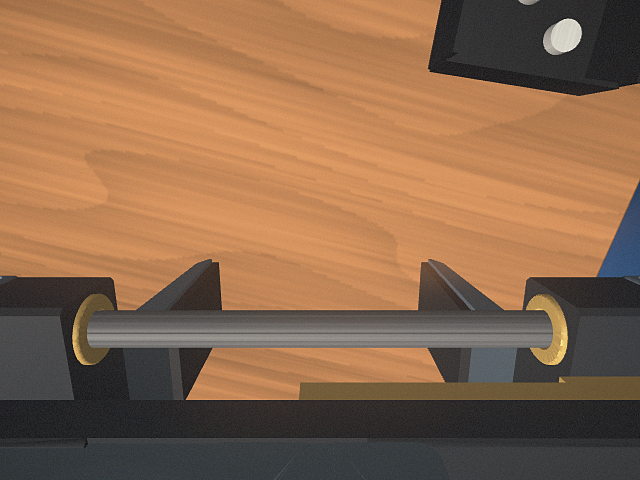

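```bash
cat > h.py <<'E'
import numpy as np
def ray(p,u,v,z):
    d=np.linalg.inv(p["mtx"])@[u,v,1]; R,t=p["R"],p["t"]
    C=-R.T@t; D=R.T@d
    return C+D*(z-C[2])/D[2]
def proj(p,X):
    c=p["R"]@np.asarray(X,float)+p["t"]; w=p["mtx"]@c; return w[:2]/w[2]
E
python3 - <<'E'
import cv2
a=cv2.imread("pics/top0.png")[200:360,270:510]
cv2.imwrite("pics/topc.png",cv2.resize(a,(792,528),interpolation=cv2.INTER_CUBIC))
a=cv2.imread("pics/side0.png")[140:320,280:460]
cv2.imwrite("pics/sidec.png",cv2.resize(a,(600,600),interpolation=cv2.INTER_CUBIC))
E
```

```text
(no output)
```

View pics/topc.png

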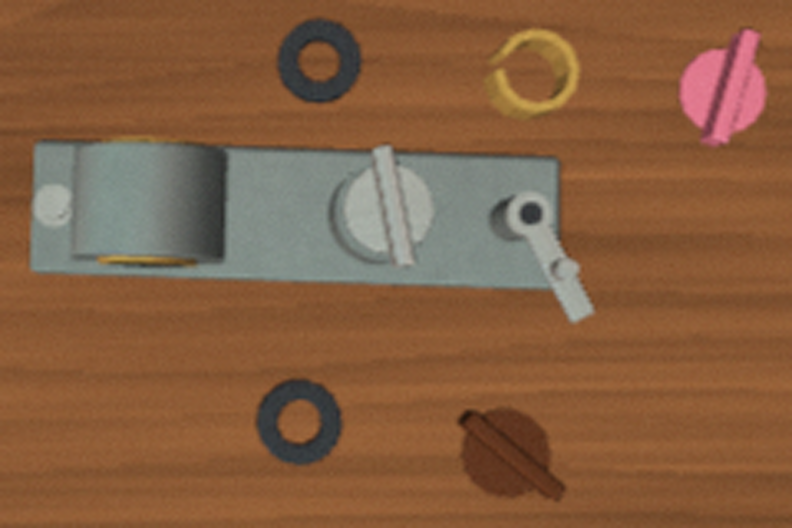

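View pics/sidec.png

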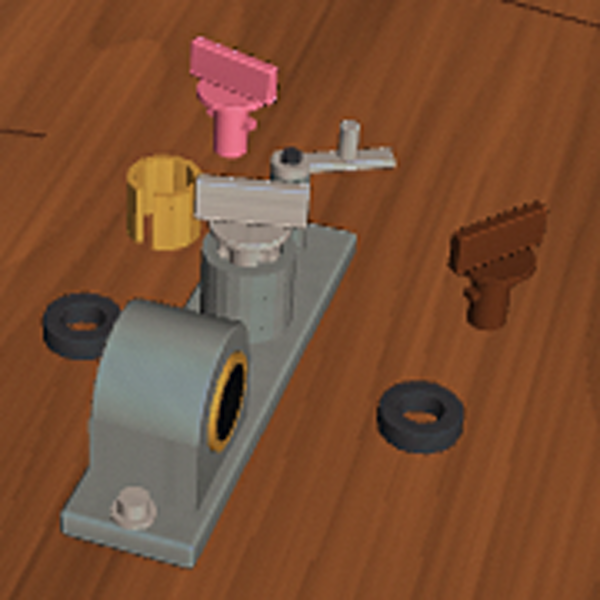

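Run:
```python
import numpy as np
from h import *
p=np.load("pics/top0.npz"); 
f=lambda x,y,z: ray(p,270+(x+.5)/3.3-.5,200+(y+.5)/3.3-.5,z)
rt=f(559,158,18);rb=f(559,288,18);lt=f(35,143,18);lb=f(32,271,18)
print("foot",rt[:2],rb[:2],lt[:2],lb[:2])
yd=((lt-rt)+(lb-rb))[:2]; yaw=np.arctan2(yd[1],yd[0])-np.pi/2
R=np.array([[np.cos(yaw),-np.sin(yaw)],[np.sin(yaw),np.cos(yaw)]])
c=(rt+rb+lt+lb)[:2]/4; o=c-R@[0,45]
print("yaw",yaw,"origin",o)
print("pivot",f(531,212,79)[:2],"pred",o+R@[0,-76])
pin=f(566,267,101); pv=f(531,212,79); print("pin",pin)
v=R.T@(pin-pv)[:2]; print("keeper ang",np.arctan2(-v[0],v[1]),np.hypot(*v))
a=f(384,148,111);b=f(402,264,111);v=R.T@(a-b)[:2]
print("plate",a[:2],b[:2],(a+b)[:2]/2,np.hypot(*v),np.arctan2(v[1],v[0]))
for n,(x,y,z) in dict(ca=(319,60,15),cb=(300,421,15),bush=(537,68,40),).items(): print(n,f(x,y,z)[:2], R.T@(f(x,y,z)[:2]-o))
```

```text
foot [ 569.17100242 -151.29032113] [ 495.52647043 -148.94449259] [580.66341865 146.40420255] [508.13258144 148.27904402]
yaw -0.040485171303288325 origin [536.55203316 -46.35101822]
pivot [ 534.76352982 -122.88034445] pred [ 533.4760006  -122.28874286]
pin [ 504.43728807 -136.14703851  101.        ]
keeper ang 2.023663246461723 33.101149682886465
plate [566.84984802 -41.25151757] [506.5043431  -49.23588018] [536.67709556 -45.24369888] 60.87142195148466 0.1720319063711774
ca [627.14477056 -16.09394401] [89.29387633 33.89894184]
cb [422.69923764  -1.66026359] [-115.56832175   40.04604359]
bush [ 617.87815218 -136.06925622] [ 84.89074544 -86.35311924]
```

```bash
cat >> h.py <<'E'
from scipy.spatial.transform import Rotation as Ro
def show():
    from workcell import readout
    s=readout.state(); M=Ro.from_euler('xyz',s["ee_rot"],degrees=True).as_matrix()
    a=np.arctan2(M[1,1],M[0,1])
    print("t%.2f"%s["time_s"],"pos",s["ee_pos"].round(1),"x",M[:,0].round(3),"yang",round(a,3),"deg",round(np.degrees(a),1),"F",s["force"].round(1),"T",s["torque"].round(2),"w",round(s["gripper_width"],1),"q",s["qpos"].round(1))
    return s
E
python3 -c "
from h import *;show()"
python3 -m creep '[{"translation":[0,0,0],"delta_rot":[0,0,0]}]'
```

```text
t0.15 pos [ 141.  -557.1  227.3] x [-0.     0.001 -1.   ] yang -1.323 deg -75.8 F [-0.5  0.2 -0.9] T [0.05 0.01 0.01] w 91.1 q [-76.9  18.3  89.7   0.   72.   -1.1]
time_s: 0.23
ee_pos: [141.0, -557.2, 227.5]
ee_rot: [-92.9, 90.0, 101.3]
force: [-0.1, 0.1, 0.3]
gripper_width: 91.1
```

```bash
python3 -m creep '[{"translation":[2.4,3.1,0],"delta_rot":[0,0,-0.008]},{"translation":[2.4,3.1,0],"delta_rot":[0,0,-0.008]},{"translation":[2.4,3.1,0],"delta_rot":[0,0,-0.008]},{"translation":[2.4,3.1,0],"delta_rot":[0,0,-0.008]},{"translation":[2.4,3.1,0],"delta_rot":[0,0,-0.008]}]' -0.3 10 >/dev/null
python3 -m creep '[{"translation":[2.4,3.1,0],"delta_rot":[0,0,-0.008]},{"translation":[2.4,3.1,0],"delta_rot":[0,0,-0.008]},{"translation":[2.4,3.1,0],"delta_rot":[0,0,-0.008]},{"translation":[2.4,3.1,0],"delta_rot":[0,0,-0.008]},{"translation":[2.4,3.1,0],"delta_rot":[0,0,-0.008]}]' >/dev/null
python3 -m creep '[{"translation":[2.4,3.1,0],"delta_rot":[0,0,-0.008]},{"translation":[2.4,3.1,0],"delta_rot":[0,0,-0.008]},{"translation":[2.4,3.1,0],"delta_rot":[0,0,-0.008]},{"translation":[2.4,3.1,0],"delta_rot":[0,0,-0.008]},{"translation":[2.4,3.1,0],"delta_rot":[0,0,-0.008]}]' >/dev/null
python3 -m creep '[{"translation":[0,0,0],"delta_rot":[0,0,0]},{"translation":[0,0,0],"delta_rot":[0,0,0]}]' >/dev/null
python3 -c "
from h import *;show()
from workcell import optics
import cv2
p=optics.camera_params('wrist');im,d=optics.grab_frame('wrist');cv2.imwrite('pics/w1.png',im[:,:,::-1]);np.savez('pics/w1.npz',im=im,d=d,**p)"
```

```text
t1.65 pos [501.7 -91.  227.6] x [-0.001 -0.    -1.   ] yang -1.439 deg -82.5 F [-0.9 -0.9 -0.8] T [ 0.01 -0.01  0.01] w 31.9 q [-11.6  12.5  97.9  -0.   69.7  70.9]
```

View pics/w1.png

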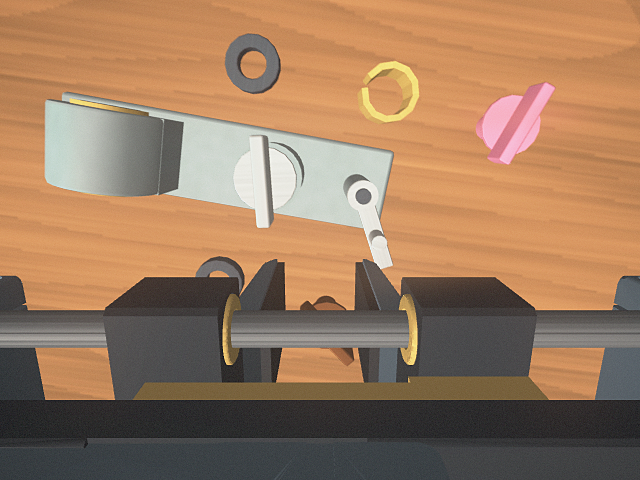

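Run:
```python
import cv2
a=cv2.imread("pics/w1.png")[120:280,225:425]
cv2.imwrite("pics/w1c.png",cv2.resize(a,(750,600),interpolation=cv2.INTER_CUBIC))
```

```text
(no output)
```

View pics/w1c.png

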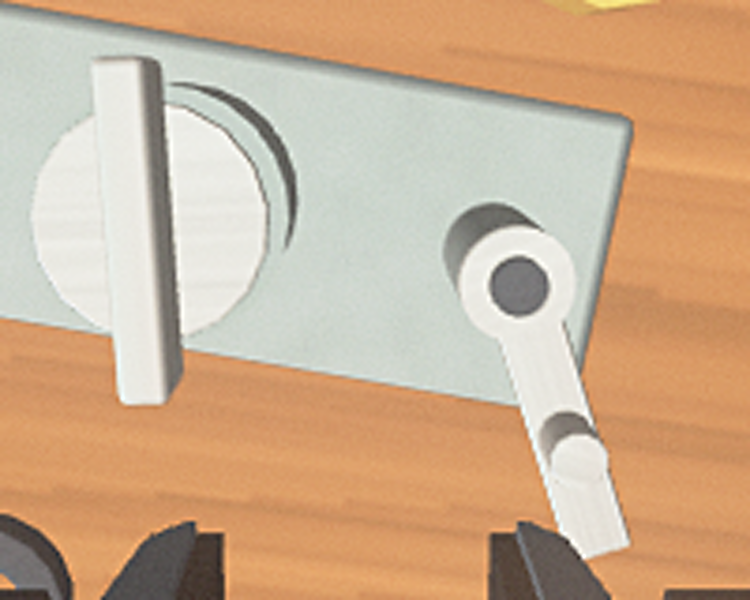

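Run:
```python
import numpy as np
from h import *
p=np.load("pics/w1.npz"); 
f=lambda x,y,z: ray(p,225+(x+.5)/3.75-.5,120+(y+.5)/3.75-.5,z)[:2]
a=f(121,59,111);b=f(142,403,111);v=a-b
print(a,b,(a+b)/2,np.hypot(*v),"world ang",np.arctan2(v[1],v[0]))
print("pin",f(580,457,101),"pivot",f(519,286,79))
v=f(580,457,101)-f(519,286,79); print(np.hypot(*v),np.arctan2(-v[0],v[1])+0.04)
print("rb corner",f(632,120,18))
```

```text
[569.18308809 -40.40025151] [507.20107784 -50.0917604 ] [538.19208297 -45.24600595] 62.73511727674438 world ang 0.1551041463276926
pin [ 505.3178625  -135.69089405] pivot [ 534.57346595 -121.20759818]
32.644389906754 2.0704845939265923
rb corner [ 570.58621019 -149.6394305 ]
```

```bash
python3 -m creep '[{"translation":[1.79,2.28,0],"delta_rot":[0,0,0.013]},{"translation":[1.79,2.28,0],"delta_rot":[0,0,0]},{"translation":[0,0,-3],"delta_rot":[0,0,0]},{"translation":[0,0,-3],"delta_rot":[0,0,0]},{"translation":[0,0,-2],"delta_rot":[0,0,0]}]' 
python3 -m creep '[{"translation":[0,0,-2],"delta_rot":[0,0,0]},{"translation":[0,0,-1.5],"delta_rot":[0,0,0]},{"translation":[0,0,-0.6],"delta_rot":[0,0,0]},{"translation":[0,0,0],"delta_rot":[0,0,0]},{"translation":[0,0,0],"delta_rot":[0,0,0]}]' 
python3 -c "
from h import *;show()
from workcell import optics
import cv2
im,d=optics.grab_frame('wrist');cv2.imwrite('pics/w2.png',im[:,:,::-1])
im,d=optics.grab_frame('side');cv2.imwrite('pics/s2.png',cv2.resize(im[140:320,260:460,::-1],(660,594)))"
```

```text
time_s: 2.12
ee_pos: [535.0, -48.0, 145.9]
ee_rot: [-3.3, 89.8, -175.3]
force: [-0.6, -1.0, 0.1]
gripper_width: 31.9
time_s: 2.53
ee_pos: [536.8, -47.8, 107.5]
ee_rot: [146.0, 90.0, -26.0]
force: [0.1, -0.2, 1.1]
gripper_width: 32.1
t2.53 pos [536.8 -47.8 107.5] x [ 0.001 -0.    -1.   ] yang -1.431 deg -82.0 F [ 0.1 -0.2  1.1] T [ 0.02  0.02 -0.01] w 32.1 q [ -6.3  21.2 104.3  -0.   54.4  75.7]
```

View pics/w2.png

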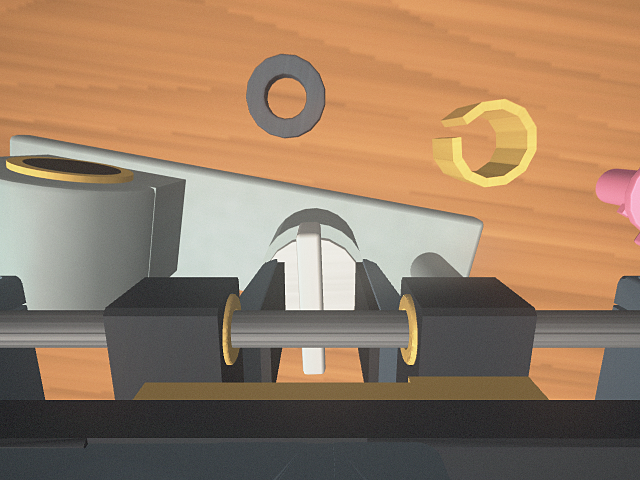

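View pics/s2.png

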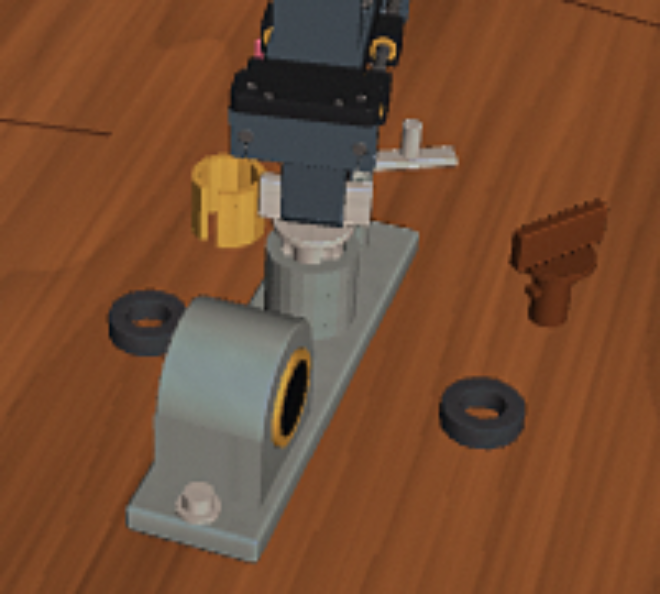

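```bash
python3 -m creep '[{"translation":[0.07,0.23,-0.1],"delta_rot":[0,0,0]},{"translation":[0,0,0],"delta_rot":[0,0,0]},{"translation":[0,0,0],"delta_rot":[0,0,0]}]' 
python3 -m creep '[{"translation":[0,0,0],"delta_rot":[0,0,0]},{"translation":[0,0,0],"delta_rot":[0,0,0]},{"translation":[0,0,0],"delta_rot":[0,0,0]}]' -0.70 5
python3 -c "
from h import *;show()
from workcell import optics
import cv2
im,d=optics.grab_frame('wrist');cv2.imwrite('pics/w3.png',cv2.resize(im[200:400,200:440,::-1],(720,600)))"
```

```text
time_s: 2.88
ee_pos: [537.8, -44.4, 106.5]
ee_rot: [160.6, 89.9, -11.4]
force: [0.5, -0.3, 0.2]
gripper_width: 31.9
time_s: 3.13
ee_pos: [537.6, -44.5, 106.0]
ee_rot: [119.4, 90.0, -52.5]
force: [-0.2, -0.8, 0.1]
gripper_width: 15.2
t3.13 pos [537.6 -44.5 106. ] x [ 0. -0. -1.] yang -1.43 deg -81.9 F [-0.2 -0.8  0.1] T [-0.03  0.03  0.05] w 15.2 q [ -6.   21.3 104.4  -0.   54.3  76. ]
```

View pics/w3.png

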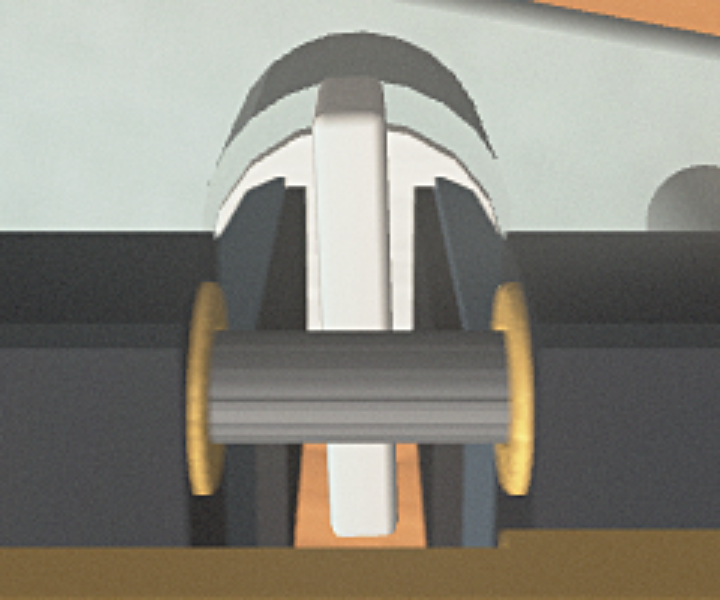

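```bash
python3 -m creep '[{"translation":[0,0,0],"delta_rot":[0,0,0.12]},{"translation":[0,0,0],"delta_rot":[0,0,0.12]},{"translation":[0,0,0],"delta_rot":[0,0,0.12]},{"translation":[0,0,0],"delta_rot":[0,0,0.12]},{"translation":[0,0,0],"delta_rot":[0,0,0.12]}]' 
python3 -c "
from h import *;show()"
python3 -m creep '[{"translation":[0,0,0],"delta_rot":[0,0,0.12]},{"translation":[0,0,0],"delta_rot":[0,0,0.12]},{"translation":[0,0,0],"delta_rot":[0,0,0.12]},{"translation":[0,0,0],"delta_rot":[0,0,0.12]},{"translation":[0,0,0],"delta_rot":[0,0,0]}]' 
python3 -c "
from h import *;show()
from workcell import optics
import cv2
p=optics.camera_params('wrist');im,d=optics.grab_frame('wrist');cv2.imwrite('pics/w4.png',cv2.resize(im[200:400,200:440,::-1],(720,600)))
im,d=optics.grab_frame('side');cv2.imwrite('pics/s4.png',cv2.resize(im[140:320,260:460,::-1],(660,594)))"
```

```text
time_s: 3.6
ee_pos: [537.5, -44.5, 105.9]
ee_rot: [-172.3, 90.0, 50.4]
force: [-0.6, 0.3, 0.7]
gripper_width: 13.7
t3.60 pos [537.5 -44.5 105.9] x [ 0.  0. -1.] yang -0.824 deg -47.2 F [-0.6  0.3  0.7] T [-0.02  0.01 -0.1 ] w 13.7 q [ -6.   21.3 104.4   0.   54.3  41.3]
time_s: 4.02
ee_pos: [537.5, -44.5, 105.9]
ee_rot: [-64.5, 90.0, -174.5]
force: [0.3, -0.3, 0.4]
gripper_width: 13.6
t4.02 pos [537.5 -44.5 105.9] x [-0. -0. -1.] yang -0.348 deg -19.9 F [ 0.3 -0.3  0.4] T [-0.04 -0.02 -0.01] w 13.6 q [ -6.   21.3 104.4  -0.   54.3  14. ]
```

View pics/w4.png

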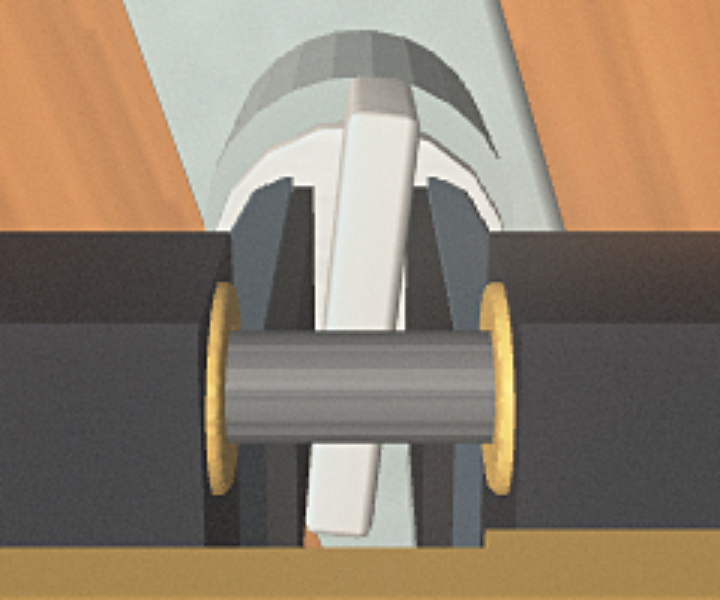

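View pics/s4.png

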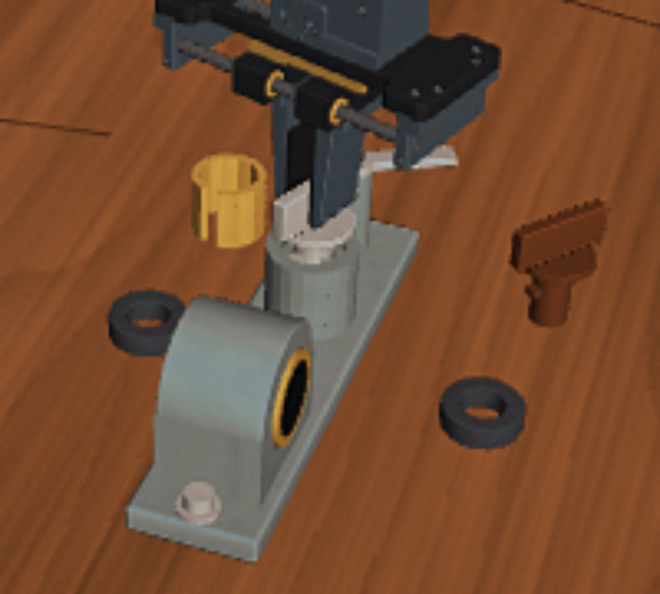

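```bash
python3 -m creep '[{"translation":[0,0,0],"delta_rot":[0,0,0.11]},{"translation":[0,0,0],"delta_rot":[0,0,0.11]},{"translation":[0,0,0],"delta_rot":[0,0,0.1]},{"translation":[0,0,0],"delta_rot":[0,0,0.1]},{"translation":[0,0,0],"delta_rot":[0,0,0.1]}]' 
python3 -m creep '[{"translation":[0,0,0],"delta_rot":[0,0,0.04]},{"translation":[0,0,0],"delta_rot":[0,0,0]},{"translation":[0,0,0],"delta_rot":[0,0,0]}]' 
python3 -c "
from h import *;show()
from workcell import optics
import cv2
p=optics.camera_params('wrist');im,d=optics.grab_frame('wrist');cv2.imwrite('pics/w5.png',cv2.resize(im[200:400,200:440,::-1],(720,600)))
im,d=optics.grab_frame('side');cv2.imwrite('pics/s5.png',cv2.resize(im[140:320,260:460,::-1],(660,594)))"
```

```text
time_s: 4.53
ee_pos: [537.2, -44.4, 105.8]
ee_rot: [-122.2, 90.0, 157.6]
force: [-0.2, -0.1, -0.4]
gripper_width: 13.5
time_s: 4.78
ee_pos: [537.5, -44.6, 105.9]
ee_rot: [93.8, 90.0, 15.7]
force: [0.4, 0.1, -1.0]
gripper_width: 13.5
t4.78 pos [537.5 -44.6 105.9] x [ 0.  0. -1.] yang 0.207 deg 11.9 F [ 0.4  0.1 -1. ] T [ 0.01 -0.12  0.03] w 13.5 q [ -6.   21.3 104.4   0.   54.3 -17.8]
```

View pics/w5.png

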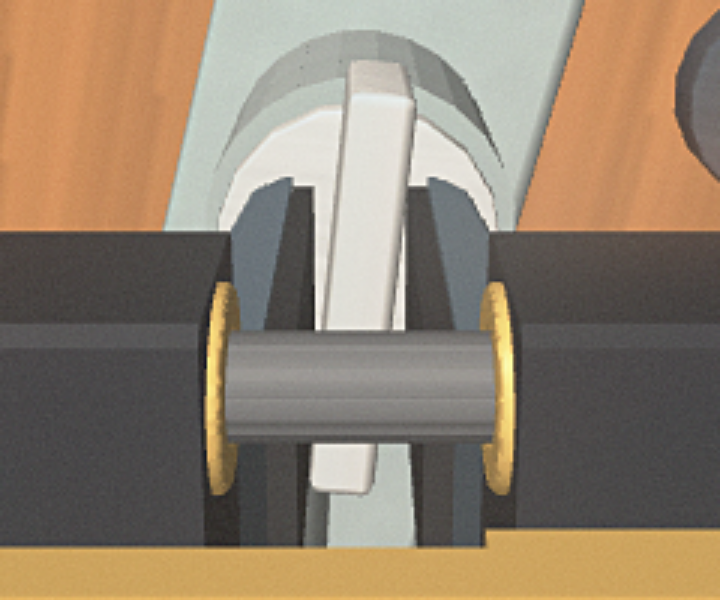

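View pics/s5.png

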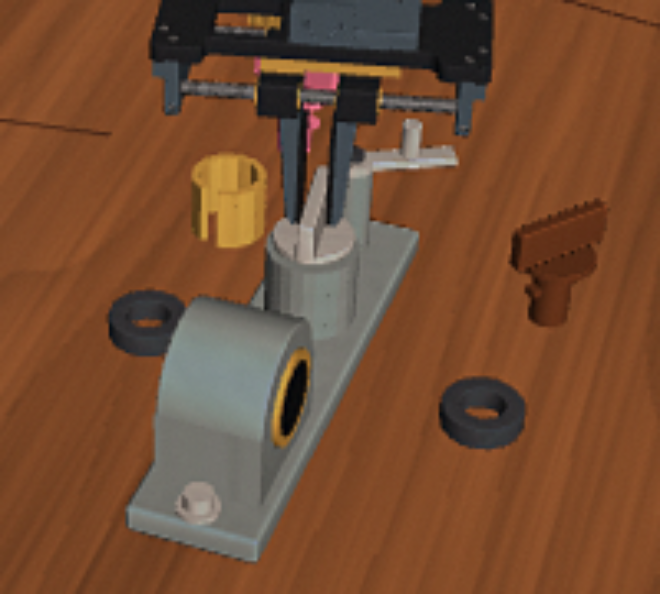

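```bash
python3 -m creep '[{"translation":[0,0,-0.5],"delta_rot":[0,0,0]},{"translation":[0,0,-0.4],"delta_rot":[0,0,0]},{"translation":[0,0,0],"delta_rot":[0,0,-0.08]},{"translation":[0,0,0],"delta_rot":[0,0,-0.1]},{"translation":[0,0,0],"delta_rot":[0,0,-0.1]}]' 
python3 -c "
from h import *;show()"
python3 -m creep '[{"translation":[0,0,0],"delta_rot":[0,0,-0.1]},{"translation":[0,0,0],"delta_rot":[0,0,-0.1]},{"translation":[0,0,0],"delta_rot":[0,0,-0.1]},{"translation":[0,0,0],"delta_rot":[0,0,-0.1]},{"translation":[0,0,0],"delta_rot":[0,0,-0.1]}]' 
python3 -c "
from h import *;show()"
python3 -m creep '[{"translation":[0,0,0],"delta_rot":[0,0,-0.1]},{"translation":[0,0,0],"delta_rot":[0,0,-0.1]},{"translation":[0,0,0],"delta_rot":[0,0,-0.1]},{"translation":[0,0,0],"delta_rot":[0,0,-0.1]},{"translation":[0,0,0],"delta_rot":[0,0,0]}]' 
python3 -c "
from h import *;show()
from workcell import optics
import cv2
p=optics.camera_params('wrist');im,d=optics.grab_frame('wrist');cv2.imwrite('pics/w6.png',cv2.resize(im[200:400,200:440,::-1],(720,600)))"
```

```text
time_s: 5.3
ee_pos: [537.2, -44.5, 96.3]
ee_rot: [-94.2, 89.9, 171.5]
force: [0.0, -0.0, -1.0]
gripper_width: 13.7
t5.30 pos [537.2 -44.5  96.3] x [-0.001  0.    -1.   ] yang -0.076 deg -4.3 F [ 0. -0. -1.] T [ 0.03 -0.11  0.04] w 13.7 q [ -6.   22.  105.    0.   53.   -1.6]
time_s: 5.72
ee_pos: [537.3, -44.5, 96.3]
ee_rot: [-72.0, 90.0, 165.0]
force: [0.7, 0.9, -0.7]
gripper_width: 13.9
t5.72 pos [537.3 -44.5  96.3] x [-0.001  0.    -1.   ] yang -0.576 deg -33.0 F [ 0.7  0.9 -0.7] T [-0.04 -0.1  -0.01] w 13.9 q [ -6.  22. 105.   0.  53.  27.]
time_s: 6.13
ee_pos: [537.3, -44.5, 96.4]
ee_rot: [-34.2, 90.0, -179.9]
force: [-0.2, -0.1, 0.5]
gripper_width: 13.7
t6.13 pos [537.3 -44.5  96.4] x [-0.001 -0.    -1.   ] yang -0.972 deg -55.7 F [-0.2 -0.1  0.5] T [-0.06  0.03  0.05] w 13.7 q [ -6.   22.  105.   -0.   53.   49.7]
```

View pics/w6.png

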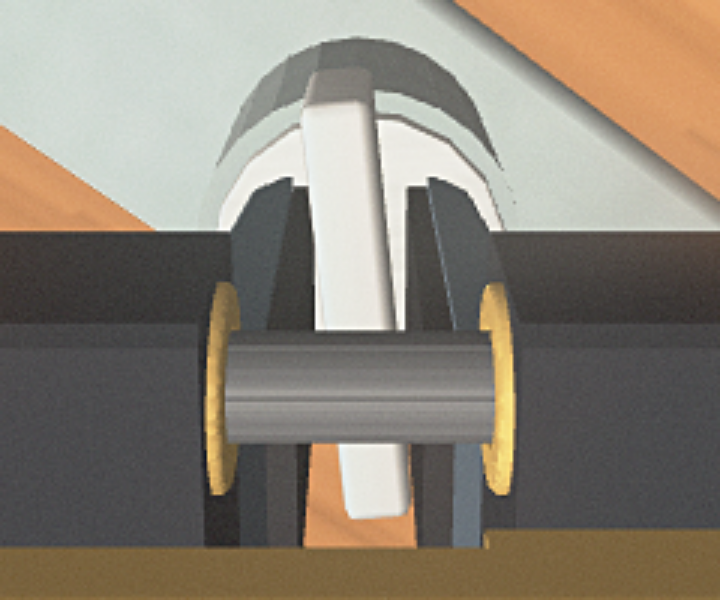

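```bash
python3 -m creep '[{"translation":[0,0,-0.1],"delta_rot":[0,0,-0.12]},{"translation":[0,0,-0.1],"delta_rot":[0,0,-0.12]},{"translation":[0,0,0],"delta_rot":[0,0,-0.12]},{"translation":[0,0,0],"delta_rot":[0,0,-0.12]},{"translation":[0,0,0],"delta_rot":[0,0,-0.12]}]' 
python3 -c "
from h import *;show()"
python3 -m creep '[{"translation":[0,0,0],"delta_rot":[0,0,-0.08]},{"translation":[0,0,0],"delta_rot":[0,0,0]},{"translation":[0,0,0],"delta_rot":[0,0,0]}]' 
python3 -c "
from h import *;show()"
python3 -m creep '[{"translation":[0,0,0],"delta_rot":[0,0,-0.06]},{"translation":[0,0,0],"delta_rot":[0,0,0]}]' 
python3 -c "
from h import *;show()"
python3 -m creep '[{"translation":[0,0,0],"delta_rot":[0,0,-0.04]},{"translation":[0,0,0],"delta_rot":[0,0,0]}]' 
python3 -c "
from h import *;show()
from workcell import optics
import cv2
p=optics.camera_params('wrist');im,d=optics.grab_frame('wrist');cv2.imwrite('pics/w7.png',cv2.resize(im[200:400,200:440,::-1],(720,600)))"
```

```text
time_s: 6.6
ee_pos: [537.3, -44.5, 94.6]
ee_rot: [5.6, 90.0, -174.5]
force: [-0.1, -0.7, 0.3]
gripper_width: 14.0
t6.60 pos [537.3 -44.5  94.6] x [-0.001 -0.    -1.   ] yang -1.573 deg -90.1 F [-0.1 -0.7  0.3] T [ 0.01 -0.01  0.07] w 14.0 q [ -6.   22.1 105.2  -0.   52.8  84.2]
time_s: 6.85
ee_pos: [537.4, -44.5, 94.8]
ee_rot: [8.2, 90.0, -176.1]
force: [-0.5, 0.5, -0.1]
gripper_width: 13.5
t6.85 pos [537.4 -44.5  94.8] x [-0. -0. -1.] yang -1.647 deg -94.3 F [-0.5  0.5 -0.1] T [ 0.04 -0.07 -0.03] w 13.5 q [ -6.   22.1 105.1  -0.   52.8  88.4]
time_s: 7.02
ee_pos: [537.4, -44.6, 94.8]
ee_rot: [13.9, 90.0, -174.0]
force: [0.8, -0.4, -0.5]
gripper_width: 14.0
t7.02 pos [537.4 -44.6  94.8] x [-0. -0. -1.] yang -1.708 deg -97.9 F [ 0.8 -0.4 -0.5] T [ 0.04  0.04 -0.  ] w 14.0 q [ -6.   22.1 105.1  -0.   52.8  91.9]
time_s: 7.18
ee_pos: [537.5, -44.3, 94.9]
ee_rot: [-65.9, 90.0, 104.0]
force: [0.5, 0.5, -0.1]
gripper_width: 13.5
t7.18 pos [537.5 -44.3  94.9] x [-0.  0. -1.] yang -1.748 deg -100.1 F [ 0.5  0.5 -0.1] T [0.3  0.04 0.02] w 13.5 q [ -5.9  22.1 105.1   0.   52.8  94.2]
```

View pics/w7.png

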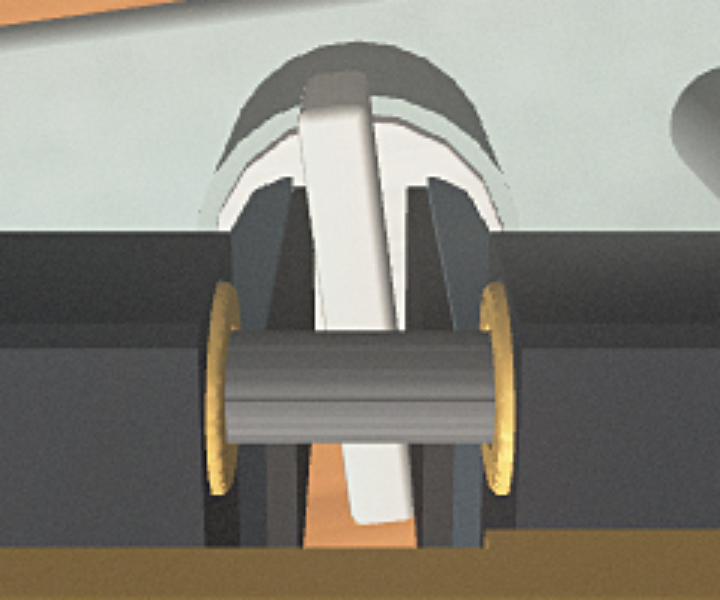

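```bash
python3 -m creep '[{"translation":[0,0,0],"delta_rot":[0,0,-0.03]},{"translation":[0,0,0],"delta_rot":[0,0,0]}]' 
python3 -c "
from h import *;show()"
python3 -m creep '[{"translation":[0,0,0],"delta_rot":[0,0,-0.03]},{"translation":[0,0,0],"delta_rot":[0,0,0]}]' 
python3 -c "
from h import *;show()
from workcell import optics
import cv2
p=optics.camera_params('wrist');im,d=optics.grab_frame('wrist');cv2.imwrite('pics/w8.png',cv2.resize(im[200:400,200:440,::-1],(720,600)))"
```

```text
time_s: 7.4
ee_pos: [537.6, -44.2, 94.9]
ee_rot: [-91.5, 90.0, 76.6]
force: [0.3, 1.4, -0.5]
gripper_width: 13.9
t7.40 pos [537.6 -44.2  94.9] x [ 0.  0. -1.] yang -1.778 deg -101.9 F [ 0.3  1.4 -0.5] T [ 0.4  -0.05  0.21] w 13.9 q [ -5.9  22.1 105.1   0.   52.8  95.9]
time_s: 7.57
ee_pos: [537.5, -44.2, 94.9]
ee_rot: [-43.7, 90.0, 122.7]
force: [1.4, 1.7, -0.7]
gripper_width: 14.8
t7.57 pos [537.5 -44.2  94.9] x [-0.  0. -1.] yang -1.808 deg -103.6 F [ 1.4  1.7 -0.7] T [0.43 0.   0.25] w 14.8 q [ -5.9  22.1 105.1   0.   52.8  97.6]
```

View pics/w8.png

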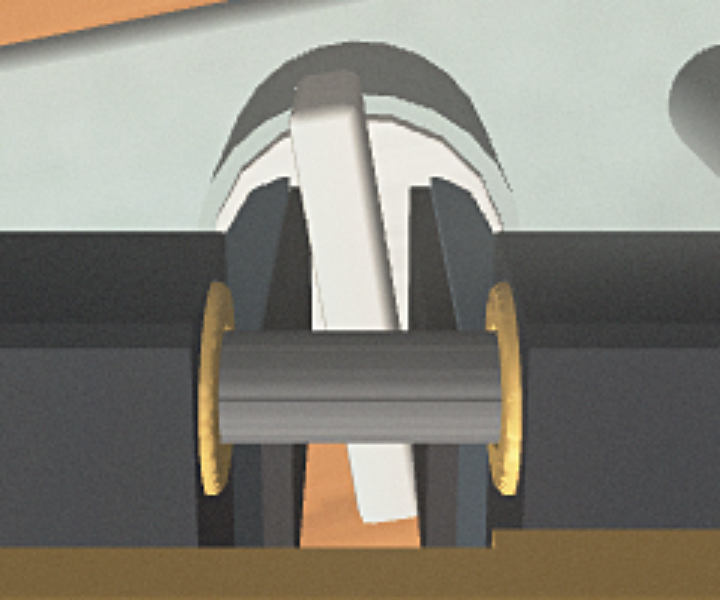

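```bash
python3 -m creep '[{"translation":[0,0,0],"delta_rot":[0,0,0]},{"translation":[0,0,0],"delta_rot":[0,0,-0.02]},{"translation":[0,0,0],"delta_rot":[0,0,0]}]' -0.7 15
python3 -c "
from h import *;show()"
python3 -m creep '[{"translation":[0,0,0],"delta_rot":[0,0,0.1]},{"translation":[0,0,0],"delta_rot":[0,0,0.08]},{"translation":[0,0,0],"delta_rot":[0,0,0]}]' -0.3
python3 -m creep '[{"translation":[0,0,0],"delta_rot":[0,0,0]},{"translation":[0,0,2],"delta_rot":[0,0,0]},{"translation":[-1,-1,3],"delta_rot":[0,0,0]},{"translation":[-2,-2,2],"delta_rot":[0,0,0]},{"translation":[-2,-3,1],"delta_rot":[0,0,0]}]' -0.3
python3 -m creep '[{"translation":[-1,0,1],"delta_rot":[0,0,0]},{"translation":[0,0,0],"delta_rot":[0,0,0]}]' -0.3
python3 -c "
from h import *;show()
from workcell import optics
import cv2
p=optics.camera_params('wrist');im,d=optics.grab_frame('wrist');cv2.imwrite('pics/w9.png',im[:,:,::-1]);np.savez('pics/w9.npz',im=im,d=d,**p)
p=optics.camera_params('side');im,d=optics.grab_frame('side');cv2.imwrite('pics/s9.png',cv2.resize(im[140:320,260:460,::-1],(660,594)))"
```

```text
time_s: 7.87
ee_pos: [537.5, -44.3, 94.9]
ee_rot: [-29.4, 90.0, 135.8]
force: [0.8, 3.7, -0.7]
gripper_width: 14.4
t7.87 pos [537.5 -44.3  94.9] x [-0.  0. -1.] yang -1.83 deg -104.8 F [ 0.8  3.7 -0.7] T [ 0.65 -0.07  0.46] w 14.4 q [ -5.9  22.1 105.1   0.   52.8  98.9]
time_s: 8.12
ee_pos: [537.6, -45.1, 95.1]
ee_rot: [106.4, 89.9, -78.1]
force: [0.3, 0.2, -1.0]
gripper_width: 30.3
time_s: 8.53
ee_pos: [488.7, -104.5, 177.7]
ee_rot: [172.0, 89.7, -12.5]
force: [0.6, -0.7, 0.1]
gripper_width: 31.8
time_s: 8.7
ee_pos: [476.6, -105.8, 187.0]
ee_rot: [163.5, 89.8, -21.3]
force: [0.5, 0.6, -0.3]
gripper_width: 31.6
t8.70 pos [ 476.6 -105.8  187. ] x [ 0.003 -0.001 -1.   ] yang -1.655 deg -94.8 F [ 0.5  0.6 -0.3] T [ 0.    0.01 -0.04] w 31.6 q [-13.9  12.3 104.4  -0.   63.1  81. ]
```

View pics/w9.png

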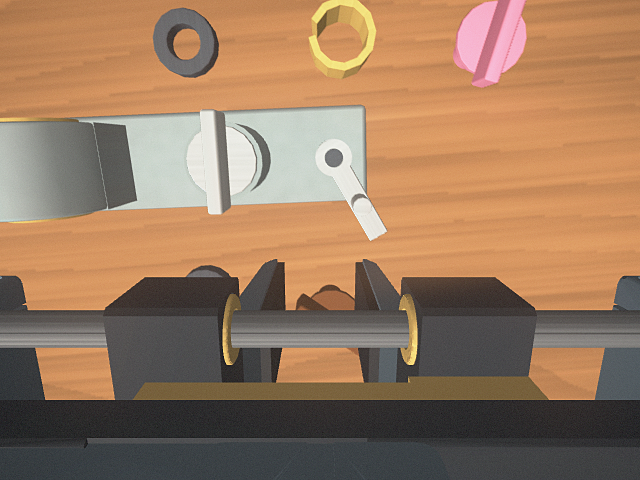

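View pics/s9.png

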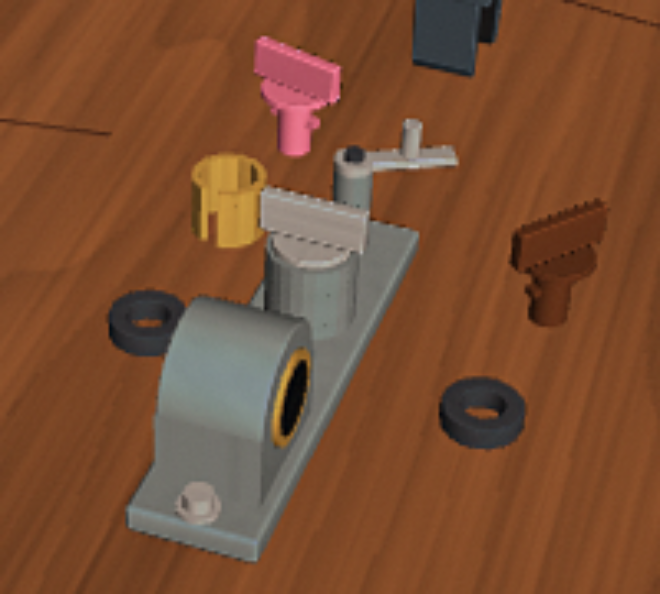

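Run:
```python
import cv2
a=cv2.imread("pics/w9.png")[95:255,180:400]
cv2.imwrite("pics/w9c.png",cv2.resize(a,(792,576),interpolation=cv2.INTER_CUBIC))
from h import *
p=np.load("pics/w9.npz")
def pt(u,v):
    d=p["d"][v,u]; c=np.linalg.inv(p["mtx"])@[u,v,1]*d; return p["R"].T@(c-p["t"])
for u,v in [(208,130),(212,170),(217,205),(197,160),(240,160),(245,150),(309,190),(320,200),(340,120),(362,203),(350,185),(375,230)]: print(u,v,pt(u,v).round(1))
```

```text
208 130 [558.6 -45.8  96.9]
212 170 [534.9 -44.9  98.1]
217 205 [513.1 -44.6  97.4]
197 160 [541.3 -28.4  71. ]
240 160 [538.8 -57.4  71. ]
245 150 [545.1 -61.6  70.6]
309 190 [ 508.6 -100.3   17.8]
320 200 [ 499.4 -108.6   16.1]
340 120 [ 561.6 -129.7   17.9]
362 203 [ 507.2 -135.3  101. ]
350 185 [ 516.5 -130.1   78.7]
375 230 [ 484.4 -145.2   79.1]
```

View pics/w9c.png

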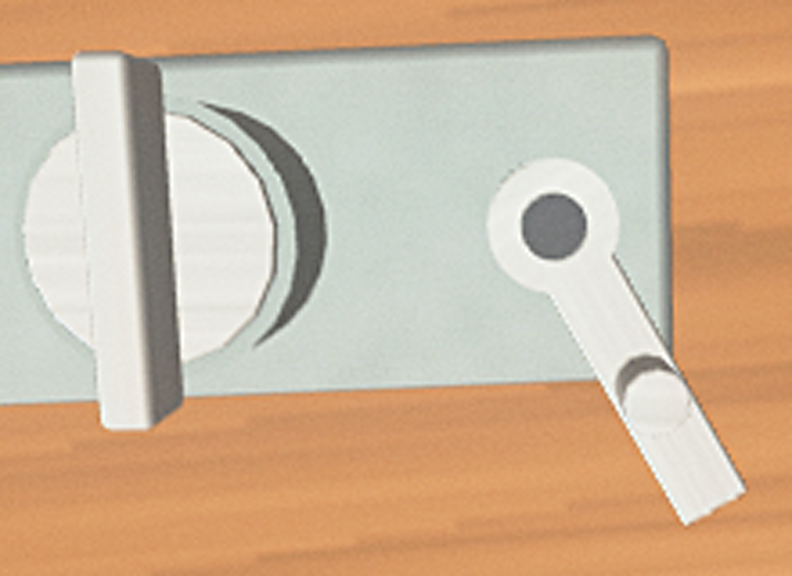

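Run:
```python
from h import *
p=np.load("pics/w9.npz")
f=lambda x,y,z: ray(p,180+(x+.5)/3.6-.5,95+(y+.5)/3.6-.5,z)[:2]
a=f(99,53,97);b=f(130,428,97);v=a-b;print("plate",(a+b)/2,np.hypot(*v),np.arctan2(v[1],v[0]))
pin=f(657,400,101);pv=f(554,226,79);tip=f(716,505,79)
print(pin,pv,tip)
v=pin-pv;print(np.hypot(*v),np.arctan2(-v[0],v[1])+.04); v=tip-pv;print(np.hypot(*v),np.arctan2(-v[0],v[1])+.04)
r=f(667,40,18)-f(0,63,18);print("edge yaw",np.arctan2(r[1],r[0])+np.pi/2)
hy=-.04; pv=np.array([534.3,-121.8])
for k in np.arange(2.05,-.1,-.1):
    g=k+hy+np.pi/2; print(round(k,2),(pv+34*np.array([np.cos(g),np.sin(g)])).round(1),"yang",round(g-np.pi/2,2))
```

```text
plate [539.05860649 -44.98203469] 62.817837031004856 -0.06667068447687399
[ 505.49238088 -135.2614447 ] [ 535.44191082 -120.49603036] [ 480.69261763 -147.42929404]
33.391492987258644 2.0688362236888174
61.01545539629672 2.0679736466937397
edge yaw -0.05186265605022933
2.05 [ 503.5 -136.3] yang 2.01
1.95 [ 502.2 -133.1] yang 1.91
1.85 [ 501.3 -129.9] yang 1.81
1.75 [ 500.6 -126.5] yang 1.71
1.65 [ 500.3 -123.1] yang 1.61
1.55 [ 500.4 -119.7] yang 1.51
1.45 [ 500.7 -116.4] yang 1.41
1.35 [ 501.4 -113. ] yang 1.31
1.25 [ 502.5 -109.8] yang 1.21
1.15 [ 503.8 -106.7] yang 1.11
1.05 [ 505.5 -103.7] yang 1.01
0.95 [ 507.5 -100.9] yang 0.91
0.85 [509.7 -98.4] yang 0.81
0.75 [512.1 -96. ] yang 0.71
0.65 [514.8 -93.9] yang 0.61
0.55 [517.7 -92.1] yang 0.51
0.45 [520.7 -90.6] yang 0.41
0.35 [523.9 -89.4] yang 0.31
0.25 [527.2 -88.5] yang 0.21
0.15 [530.6 -88. ] yang 0.11
0.05 [534.  -87.8] yang 0.01
-0.05 [537.4 -87.9] yang -0.09
```

```bash
python3 -m creep '[{"translation":[0.57,-0.6,0],"delta_rot":[0,0,0.122]},{"translation":[0.57,-0.6,0],"delta_rot":[0,0,0.122]},{"translation":[0.57,-0.6,0],"delta_rot":[0,0,0.122]},{"translation":[0.57,-0.6,0],"delta_rot":[0,0,0.122]},{"translation":[0.57,-0.6,0],"delta_rot":[0,0,0.122]}]' >/dev/null
python3 -m creep '[{"translation":[0,0,0],"delta_rot":[0,0,0.122]},{"translation":[0,0,0],"delta_rot":[0,0,0.122]},{"translation":[0,0,0],"delta_rot":[0,0,0.122]},{"translation":[0,0,0],"delta_rot":[0,0,0.122]},{"translation":[0,0,0],"delta_rot":[0,0,0.122]}]' >/dev/null
python3 -m creep '[{"translation":[0,0,0],"delta_rot":[0,0,0.122]},{"translation":[0,0,0],"delta_rot":[0,0,0.122]},{"translation":[0,0,0],"delta_rot":[0,0,0.122]},{"translation":[0,0,0],"delta_rot":[0,0,0.122]},{"translation":[0,0,0],"delta_rot":[0,0,0.122]}]' >/dev/null
python3 -c "
from h import *;show()"
python3 -m creep '[{"translation":[0,0,0],"delta_rot":[0,0,0.122]},{"translation":[0,0,0],"delta_rot":[0,0,0.122]},{"translation":[0,0,0],"delta_rot":[0,0,0.122]},{"translation":[0,0,0],"delta_rot":[0,0,0.122]},{"translation":[0,0,0],"delta_rot":[0,0,0.122]}]' >/dev/null
python3 -m creep '[{"translation":[0,0,0],"delta_rot":[0,0,0.122]},{"translation":[0,0,0],"delta_rot":[0,0,0.122]},{"translation":[0,0,0],"delta_rot":[0,0,0.122]},{"translation":[0,0,0],"delta_rot":[0,0,0.122]},{"translation":[0,0,0],"delta_rot":[0,0,0.122]}]' >/dev/null
python3 -m creep '[{"translation":[0,0,0],"delta_rot":[0,0,0.122]},{"translation":[0,0,0],"delta_rot":[0,0,0.122]},{"translation":[0,0,0],"delta_rot":[0,0,0.122]},{"translation":[0,0,0],"delta_rot":[0,0,0.122]},{"translation":[0,0,0],"delta_rot":[0,0,0.122]}]' >/dev/null
python3 -m creep '[{"translation":[0,0,0],"delta_rot":[0,0,0]},{"translation":[0,0,0],"delta_rot":[0,0,0]}]' >/dev/null
python3 -c "
from h import *;show()"
```

```text
t10.05 pos [ 506.7 -133.5  183.5] x [-0.002  0.001 -1.   ] yang 0.187 deg 10.7 F [-0.  -0.9  0.1] T [-0.   -0.15  0.01] w 31.8 q [-16.   15.7 100.2   0.   64.2 -26.7]
t11.47 pos [ 506.5 -133.7  183.9] x [-0.001  0.001 -1.   ] yang 2.008 deg 115.0 F [ 0.1  0.4 -0.1] T [ 0.04 -0.14  0.03] w 32.1 q [ -16.1   15.7  100.2    0.    64.2 -131.1]
```

```bash
python3 -m creep '[{"translation":[-0.13,-0.19,-2],"delta_rot":[0,0,0]},{"translation":[0,0,-2.5],"delta_rot":[0,0,0]},{"translation":[0,0,-2.5],"delta_rot":[0,0,0]},{"translation":[0,0,-1.5],"delta_rot":[0,0,0]},{"translation":[0,0,0],"delta_rot":[0,0,0]}]' 
python3 -m creep '[{"translation":[0,0,0],"delta_rot":[0,0,0]},{"translation":[0,0,0],"delta_rot":[0,0,0]}]' >/dev/null
python3 -c "
from h import *;show()
from workcell import optics
import cv2
im,d=optics.grab_frame('wrist');cv2.imwrite('pics/w10.png',im[:,:,::-1])
im,d=optics.grab_frame('side');cv2.imwrite('pics/s10.png',cv2.resize(im[120:300,260:460,::-1],(660,594)))"
```

```text
time_s: 11.88
ee_pos: [502.5, -135.3, 96.3]
ee_rot: [137.3, 89.5, 162.3]
force: [-0.6, -0.1, 0.5]
gripper_width: 31.7
t12.05 pos [ 505.7 -136.5  100.7] x [ 0.002 -0.    -1.   ] yang 2.009 deg 115.1 F [0.5 0.3 0.5] T [ 0.11 -0.1   0.06] w 31.8 q [ -16.4   20.4  106.8    0.    52.7 -131.5]
```

View pics/w10.png

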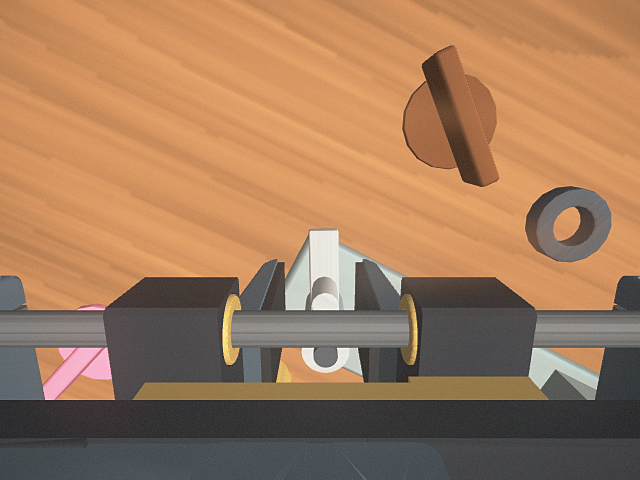

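View pics/s10.png

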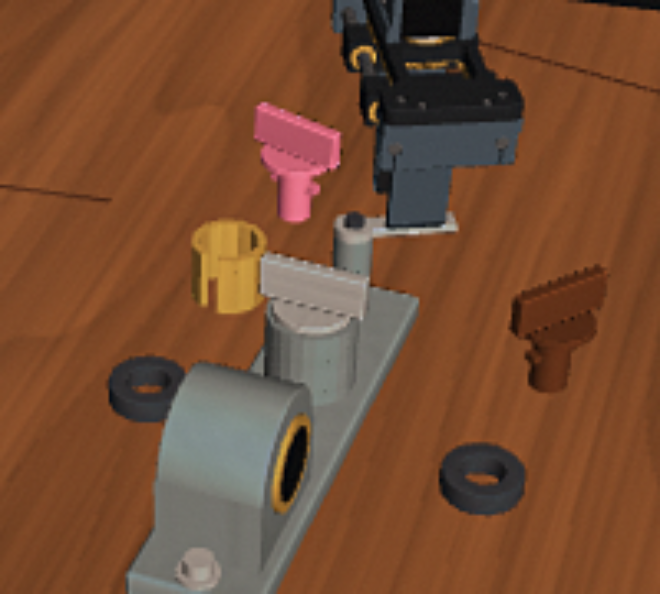

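```bash
python3 -m creep '[{"translation":[0,0,-0.1],"delta_rot":[0,0,0]},{"translation":[0,0,0],"delta_rot":[0,0,0]},{"translation":[0,0,0],"delta_rot":[0,0,0]}]' -0.69 15
python3 - <<'E'
from h import *; s=show()
pv=np.array([535,-121.3]); P=lambda a:pv+33.5*np.array([-np.sin(a),np.cos(a)])
A=np.linspace(2.049,-.045,20); q=np.vstack([[s["ee_pos"][:2]],[P(a) for a in A[1:]]]); print((np.diff(q,axis=0)/10).round(2).tolist())
E
```

```text
time_s: 12.4
ee_pos: [504.9, -136.5, 99.5]
ee_rot: [-36.8, 89.9, -11.7]
force: [-0.1, 0.4, 0.4]
gripper_width: 15.8
t12.40 pos [ 504.9 -136.5   99.5] x [ 0.001 -0.    -1.   ] yang 2.01 deg 115.2 F [-0.1  0.4  0.4] T [ 0.17 -0.08  0.04] w 15.8 q [ -16.4   20.5  107.     0.    52.5 -131.5]
[[-0.12, 0.32], [-0.11, 0.35], [-0.07, 0.36], [-0.03, 0.37], [0.01, 0.37], [0.05, 0.37], [0.09, 0.36], [0.13, 0.35], [0.16, 0.33], [0.2, 0.31], [0.23, 0.29], [0.26, 0.26], [0.29, 0.23], [0.31, 0.2], [0.33, 0.16], [0.35, 0.12], [0.36, 0.08], [0.37, 0.04], [0.37, 0.0]]
```

```bash
python3 -m creep '[{"translation":[-0.12,0.32,0],"delta_rot":[0,0,-0.108]},{"translation":[-0.11,0.35,0],"delta_rot":[0,0,-0.108]},{"translation":[-0.07,0.36,0],"delta_rot":[0,0,-0.108]},{"translation":[-0.03,0.37,0],"delta_rot":[0,0,-0.108]},{"translation":[0.01,0.37,0],"delta_rot":[0,0,-0.108]}]' 
python3 -c "
from h import *;show()"
python3 -m creep '[{"translation":[0.05,0.37,0],"delta_rot":[0,0,-0.108]},{"translation":[0.09,0.36,0],"delta_rot":[0,0,-0.108]},{"translation":[0.13,0.35,0],"delta_rot":[0,0,-0.108]},{"translation":[0.16,0.33,0],"delta_rot":[0,0,-0.108]},{"translation":[0.2,0.31,0],"delta_rot":[0,0,-0.108]}]' 
python3 -c "
from h import *;show()
from workcell import optics
import cv2
im,d=optics.grab_frame('wrist');cv2.imwrite('pics/w11.png',im[:,:,::-1])"
```

```text
time_s: 12.82
ee_pos: [501.1, -119.1, 99.2]
ee_rot: [-114.1, 89.9, -120.1]
force: [-1.5, -1.9, -0.2]
gripper_width: 14.2
t12.82 pos [ 501.1 -119.1   99.2] x [-0.    -0.001 -1.   ] yang 1.465 deg 83.9 F [-1.5 -1.9 -0.2] T [-0.19  0.07 -0.06] w 14.2 q [-1.46e+01  1.99e+01  1.08e+02 -1.00e-01  5.21e+01 -9.85e+01]
time_s: 13.23
ee_pos: [507.0, -101.5, 99.0]
ee_rot: [-137.5, 89.9, -174.5]
force: [-1.3, -0.4, 1.2]
gripper_width: 14.0
t13.23 pos [ 507.  -101.5   99. ] x [-0.002 -0.    -1.   ] yang 0.925 deg 53.0 F [-1.3 -0.4  1.2] T [-0.05  0.16 -0.02] w 14.0 q [-12.6  20.1 107.7  -0.   52.3 -65.5]
```

View pics/w11.png

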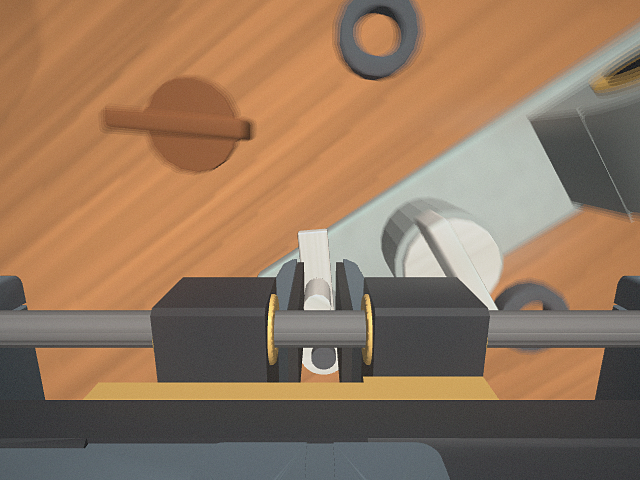

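```bash
python3 -m creep '[{"translation":[0.23,0.29,0],"delta_rot":[0,0,-0.108]},{"translation":[0.26,0.26,0],"delta_rot":[0,0,-0.108]},{"translation":[0.29,0.23,0],"delta_rot":[0,0,-0.108]},{"translation":[0.31,0.2,0],"delta_rot":[0,0,-0.108]},{"translation":[0.33,0.16,0],"delta_rot":[0,0,-0.108]}]' 
python3 -c "
from h import *;show()"
python3 -m creep '[{"translation":[0.35,0.12,0],"delta_rot":[0,0,-0.108]},{"translation":[0.36,0.08,0],"delta_rot":[0,0,-0.108]},{"translation":[0.37,0.04,0],"delta_rot":[0,0,-0.108]},{"translation":[0.2,0,0],"delta_rot":[0,0,-0.108]},{"translation":[0,0,0],"delta_rot":[0,0,0]}]' 
python3 -c "
from h import *;show()
from workcell import optics
import cv2
im,d=optics.grab_frame('wrist');cv2.imwrite('pics/w12.png',im[:,:,::-1])"
```

```text
time_s: 13.7
ee_pos: [521.3, -90.0, 99.0]
ee_rot: [-123.5, 89.9, 168.7]
force: [-1.8, 0.7, 0.3]
gripper_width: 14.2
t13.70 pos [521.3 -90.   99. ] x [-0.002  0.    -1.   ] yang 0.387 deg 22.2 F [-1.8  0.7  0.3] T [0.03 0.19 0.02] w 14.2 q [-11.   21.  106.1   0.   52.9 -33.2]
time_s: 14.12
ee_pos: [535.0, -87.7, 99.0]
ee_rot: [174.2, 90.0, 81.8]
force: [1.1, 0.2, 0.3]
gripper_width: 14.1
t14.12 pos [535.  -87.7  99. ] x [ 0.  0. -1.] yang -0.042 deg -2.4 F [1.1 0.2 0.3] T [-0.02 -0.13  0.05] w 14.1 q [-10.5  22.  104.5   0.   53.5  -8.1]
```

View pics/w12.png

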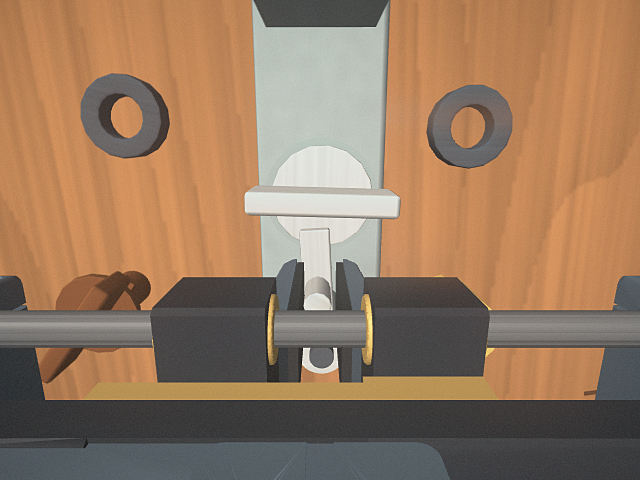

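```bash
python3 -m creep '[{"translation":[0.15,0,0],"delta_rot":[0,0,0]},{"translation":[0.1,0,0],"delta_rot":[0,0,0]},{"translation":[0,0,0],"delta_rot":[0,0,0]}]' 
python3 -m creep '[{"translation":[0.1,0,0],"delta_rot":[0,0,0]},{"translation":[0,0,0],"delta_rot":[0,0,0]}]' 
python3 -m creep '[{"translation":[0.1,0,0],"delta_rot":[0,0,0]},{"translation":[0,0,0],"delta_rot":[0,0,0]}]'
```

```text
time_s: 14.42
ee_pos: [536.9, -87.7, 98.9]
ee_rot: [-103.6, 89.9, 164.1]
force: [-2.1, 0.4, 0.6]
gripper_width: 14.2
time_s: 14.58
ee_pos: [537.1, -87.6, 98.8]
ee_rot: [-93.5, 89.8, 174.1]
force: [-4.5, 0.3, 2.8]
gripper_width: 14.1
time_s: 14.75
ee_pos: [537.1, -87.6, 98.8]
ee_rot: [-92.2, 89.7, 175.4]
force: [-6.6, -0.1, 5.1]
gripper_width: 14.1
```

```bash
python3 -m creep '[{"translation":[-0.25,0,0],"delta_rot":[0,0,0]},{"translation":[0,0,0],"delta_rot":[0,0,0]},{"translation":[0,0,0],"delta_rot":[0,0,0]},{"translation":[0,0,0],"delta_rot":[0,0,0]}]' -0.4
python3 -m creep '[{"translation":[0,0,2],"delta_rot":[0,0,0]},{"translation":[0,0,3],"delta_rot":[0,0,0]},{"translation":[0,0,3],"delta_rot":[0,0,0]},{"translation":[-2,0,2],"delta_rot":[0,0,0]},{"translation":[-3,-1,0],"delta_rot":[0,0,0]}]' 
python3 -m creep '[{"translation":[-3,-1,0],"delta_rot":[0,0,0]},{"translation":[-3,-1,0],"delta_rot":[0,0,0]},{"translation":[-1,0,0],"delta_rot":[0,0,0]},{"translation":[0,0,0],"delta_rot":[0,0,0]},{"translation":[0,0,0],"delta_rot":[0,0,0]}]' 
python3 -c "
from h import *;show()
from workcell import optics
import cv2
for n in ('wrist','top','side'):
    p=optics.camera_params(n);im,d=optics.grab_frame(n);cv2.imwrite(f'pics/{n}13.png',im[:,:,::-1]);np.savez(f'pics/{n}13.npz',im=im,d=d,**p)
"
```

```text
time_s: 15.08
ee_pos: [537.7, -87.9, 99.2]
ee_rot: [83.3, 89.9, -9.1]
force: [0.5, 0.4, 0.2]
gripper_width: 27.5
time_s: 15.5
ee_pos: [491.6, -97.7, 203.5]
ee_rot: [83.8, 89.3, -8.5]
force: [1.1, -1.6, 0.7]
gripper_width: 27.5
time_s: 15.92
ee_pos: [417.8, -117.9, 199.5]
ee_rot: [83.9, 89.8, -8.6]
force: [-0.8, -0.4, -0.3]
gripper_width: 27.4
t15.92 pos [ 417.8 -117.9  199.5] x [ 0.003 -0.    -1.   ] yang -0.043 deg -2.4 F [-0.8 -0.4 -0.3] T [-0.03 -0.12 -0.  ] w 27.4 q [-17.3   6.8 109.4   0.   63.6 -14.9]
```

View pics/wrist13.png

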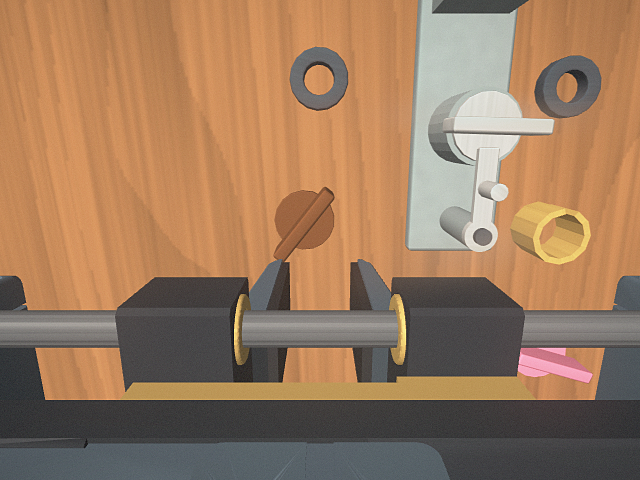

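View pics/top13.png

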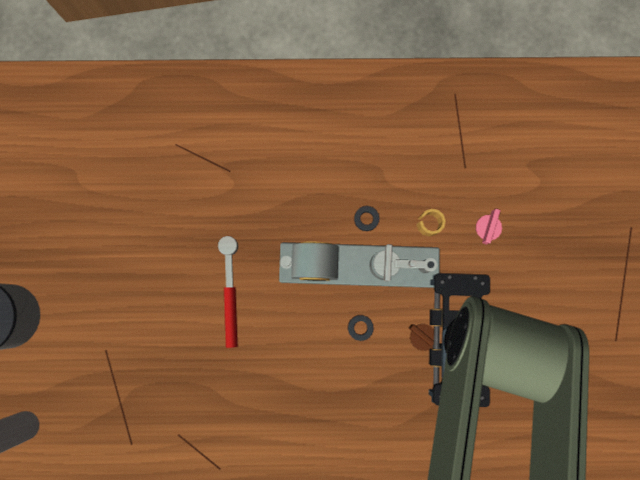

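Run:
```python
import cv2
from h import *
a=cv2.imread("pics/wrist13.png")[75:265,395:615]
cv2.imwrite("pics/w13c.png",cv2.resize(a,None,fx=3.6,fy=3.15,interpolation=cv2.INTER_CUBIC))
p=np.load("pics/wrist13.npz"); f=lambda u,v,z: ray(p,u,v,z)[:2]
def pt(u,v):
    d=p["d"][v,u]; c=np.linalg.inv(p["mtx"])@[u,v,1]*d; return p["R"].T@(c-p["t"])
for q in [(460,126),(500,126),(540,126),(470,105),(490,105),(475,145),(487,160),(495,191)]: print(q,pt(*q).round(1))
pv=f(482,236,79);tip=f(487.5,148.5,79);pin=f(497,191.5,101)
v=tip-pv;print("tip",np.hypot(*v),np.arctan2(-v[0],v[1]))
v=pin-pv;print("pin",np.hypot(*v),np.arctan2(-v[0],v[1]))
v=f(419,0,18)-f(407,248,18);print("foot edge",np.arctan2(-v[0],v[1]))
v=f(517,13,18)-f(505,248,18);print("foot edge r",np.arctan2(-v[0],v[1]))
```

```text
(460, 126) [511.2 -44.1  96.1]
(500, 126) [535.8 -45.2  97.8]
(540, 126) [560.8 -46.3  98.2]
(470, 105) [526.4 -29.9  70.4]
(490, 105) [540.3 -30.4  69.9]
(475, 145) [531.  -56.8  70.9]
(487, 160) [537.  -67.1  78.3]
(495, 191) [534.4 -85.8 100. ]
tip 61.63562397679355 -0.0039009774400706985
pin 34.940914527277535 0.03232133461220323
foot edge -0.036001506582913685
foot edge r 0.02218936423914595
```

View pics/w13c.png

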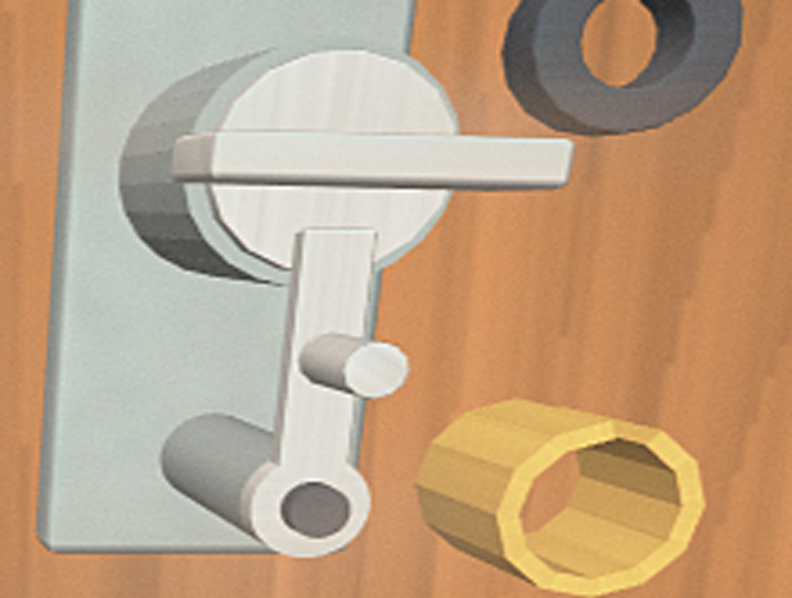

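Run:
```python
from h import *
import cv2
p=np.load("pics/wrist13.npz"); 
f=lambda x,y,z: ray(p,395+(x+.5)/3.6-.5,75+(y+.5)/3.15-.5,z)[:2]
an=lambda v:np.arctan2(-v[0],v[1])
print("L",an(f(297,235,79)-f(275,462,79)),"R",an(f(376,235,79)-f(351,462,79)))
print("foot",an(f(72,20,18)-f(40,530,18)))
v=f(573,140,97)-f(213,132,97); print("plate",np.arctan2(v[1],v[0]))
# same from depth: points on tongue
z=p["d"]; uu,vv=np.meshgrid(np.arange(640),np.arange(480))
c=np.stack([(uu-p["mtx"][0,2])/p["mtx"][0,0]*z,(vv-p["mtx"][1,2])/p["mtx"][1,1]*z,z],-1)
X=(c-p["t"])@p["R"]
m=(abs(X[...,2]-79)<2.5)&(X[...,0]>515)&(X[...,0]<555)&(X[...,1]>-104)&(X[...,1]<-56)&(z>0)
q=X[m]; ys=np.arange(-104,-58,3); mid=[(y+1.5,(q[(q[:,1]>y)&(q[:,1]<y+3),0].min()+q[(q[:,1]>y)&(q[:,1]<y+3),0].max())/2,np.ptp(q[(q[:,1]>y)&(q[:,1]<y+3),0])) for y in ys]
print(np.round(mid,1).tolist())
a=cv2.imread("pics/top13.png")[225:305,370:450];cv2.imwrite("pics/t13c.png",cv2.resize(a,(600,600),interpolation=cv2.INTER_CUBIC))
```

```text
L -0.03284732841078596 R -0.031107086599460234
foot -0.04324534661622349
plate -0.06751002523782179
[[-102.5, 535.7, 14.2], [-99.5, 535.5, 13.7], [-96.5, 535.9, 14.5], [-93.5, 534.7, 12.1], [-90.5, 531.2, 4.6], [-87.5, 530.3, 1.8], [-84.5, 531.0, 3.4], [-81.5, 536.3, 14.0], [-78.5, 536.6, 14.6], [-75.5, 536.7, 14.5], [-72.5, 536.5, 13.7], [-69.5, 537.1, 14.0], [-66.5, 537.1, 14.1], [-63.5, 537.2, 14.2], [-60.5, 537.2, 13.9], [-57.5, 533.1, 5.6]]
```

View pics/t13c.png

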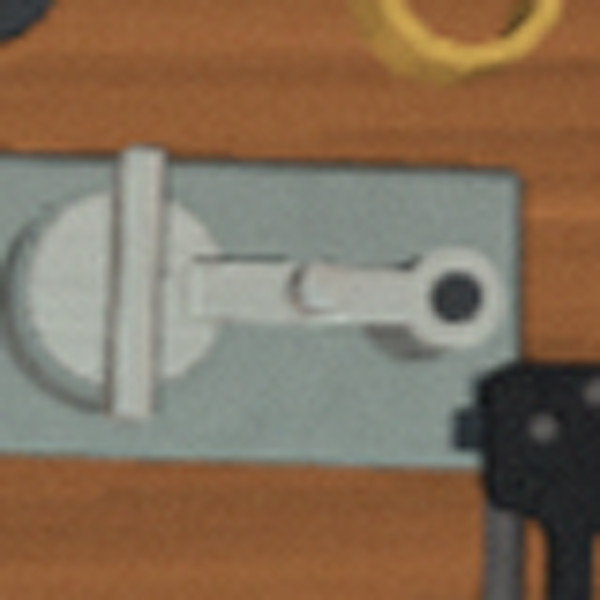

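```bash
python3 -c "
from workcell import env,readout; print(readout.state()['force'],readout.state()['time_s']); print(env.job_done())"
```

```text
[0.21010522 0.34308059 0.53374557] 16.0667
the job is handed in; nothing more can be done
None
```

The steel plug is home in the pot, the keeper is swung in over its flange, and I handed the job in at 16.1 s with the gripper clear of everything.

**What I did:** I straddled the plug's plate loosely and turned it anticlockwise until it dropped into the thread start, which showed in the wrist and side pictures. I then turned it clockwise against its stop. Next I caged the keeper pin between the pads and followed it round. At the end I pushed until the pin stopped moving: the force rose from 2 to 6.6 N with no further movement. Then I opened the gripper, lifted it clear and moved it away.

**Last checks:**
- **Plug:** by depth, the plate top is at about 97 mm and the flange top at about 70 to 71 mm, which matches fully home. The plate lies along the housing's x axis to within about 0.02 rad.
- **Keeper:** its edges are parallel to the casting's foot to about 0.01 rad, with the tip over the flange. A cruder pivot-to-pin estimate disagreed, reading about 0.04 to 0.07 rad. I trusted the edges and the hard stop over it.
- **Bystanders:** by eye in the top picture, the collars, bushing, wrench and pink plug lie where they started. The brown look-alike is partly hidden by the arm there, but the arm never went near it.

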